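# Set the brittle plaster crest into the gap in the tray rim

## Robot

A 6-joint arm with a two-finger parallel gripper is mounted at the origin on the work surface. World frame = base frame: x ahead of the robot, y to its left, z up, the work surface at z = 0. Lengths are in mm, angles in rad, forces in N, time in s.
With the tool pointing down it reaches from about 275 to 750 mm from the base axis. Payload 10.2 kg.
Tool frame: the origin (TCP) lies between the finger pads; the fingertips stand 11 mm ahead of it and the grasp point (between the pads) lies 8 mm behind it; z points along the fingers, y is the line along which they close (so a half turn about z gives the same grasp; the last joint's range is limited). The gripper opens to 85 mm and grips with 20 to 120 N. Pads are 22 mm wide; open, the fingers measure 114 mm over their backs; the gripper's body (76 mm by 85 mm) begins 54 mm behind the grasp point. The pads swing forward as they close: fully open they stand 13 mm farther back than shut.
Start: joints at [-1.482, 0.313, 1.498, -0, 1.331, -0.223], TCP at [161.043, -499.696, 242.294] pointing down, gripper open.
Joint ranges: [-2.94, 2.94], [-0.97, 2.17], [0.19, 2.56], [-1.23, 4.37], [0.02, 3.11], [-2.88, 2.88]. Speed limits (rad/s): [2.39, 2.39, 3.01, 3.14, 3.14, 3.14].

## Interface

Orientations are given as a unit quaternion [w, x, y, z].
In Python, from rig import sense, eyes, finish_job gives the robot as it stands.
- The arm moves only by the shell command python3 -m jog 'ROWS' [FORCE]. ROWS is JSON, a list of rows, each a list of 7 numbers: the shift along the tool's x, y, z in m, then the turn, a rotation vector about the tool's x, y, z in rad, then the finger opening in m, from 0 to 0.0854. In form: [[dx, dy, dz, rx, ry, rz, gripper], ...]. A call has 1 to 5 rows; each row shifts and turns the commanded pose from where the row before left it, along the tool's axes as they then stand; what a row does not reach is not made up. A row lasts 1/10 s, in which the tool goes at most 50 mm and 8.59 degrees, less where a joint would pass 70% of its speed; a pose out of reach is approached as far as the arm can. A call is refused whole if a number of a shift passes 0.05 or a number of a turn 0.15, either way. A call with a gripper value outside its range is refused whole. The fingers move at their own pace and stop on an object; FORCE is the grip in N (left out, the last holds). Time passes only in rows, so rows that do not move let the fingers close. It gives the time, the measured TCP pose, the force, the opening and the grip force at its end, in the units of the state.
- sense(): the state, without advancing time (a new reading comes with each control period).
- eyes.capture(name): name is "side" or "top" or "wrist"; returns the picture (400x640x3 uint8, red, green, blue); there is no depth.
- eyes.calibration(name): a dict with "fx", "fy", "cx", "cy" (pixels), "dist" ([k1, k2, p1, p2, k3] as OpenCV has them; the pictures are not rectified), "cam_to_world" (4x4, takes a point from camera to world coordinates); the wrist camera has in their place "mount" (4x4, takes a point from camera to tool coordinates, whose origin is the TCP and whose axes are the flange's). Camera axes: x right, y down, z forward; pixel columns grow to the right and rows downward; lengths in mm; the calibration is good to about 2 mm. A picture is of the moment at which its call begins: read the wrist's pose just before it. calibration takes no time and is no camera call.
- finish_job(): hands the job in; it is judged then, once.
The state is a dict: "time_s": time; "joints": joint angles; "dq": joint speeds; "tau": joint torques, N m; "eef_pos": TCP position; "ee_rot": TCP orientation; "force": force on the tool from outside, world axes, zero at the start; "wrist_torque": the same for the moment, N m; "grip_width": opening from 0.0 (shut) to 1.0 (fully open); "grip_force": force on a finger pad.
Only numpy, scipy, OpenCV 4.12 (cv2) and the standard library are available. Lean on these libraries where they do the work, as an engineer would, in place of code of your own. Each camera call takes 0.05 s, during which the arm holds its last target. There are 200 camera calls.

## Task

Lift the white plaster crest with a light grip (it is brittle: pinch it with no more than about 10 newtons per finger, never as much as 20) and set it down softly, upright, in the middle of the bare pale patch in the gap of the tray's rim, with its length in line with the rim, then let go. Do not drop it or press it down hard, and leave the dark wood crest and the red crest where they are.

Things in the scene. Friction and masses are not known exactly. Their poses are not given: they have to be found in the camera images.
- casting: White plaster crest, loose, 0.1 kg, brittle, upright on a blue pad 4 mm thick. Plinth 66 (x) x 34 (y) x 10 mm high; on it a middle block 36 (x) x 34 (y), top 40 mm above the underside (ribs to 45), and end scrolls to 28 mm. Grip the block's flat sides facing +y and -y, 34 mm apart. Half-turn symmetric, either way round is right. Origin: centre of underside, z up. Crests lie 100 mm or more apart.
- tray: Dark wooden tray, fixed, 340 (x) x 280 mm (y). Flat floor board, top 14 mm above the bench, also runs under the rim, which is 34 wide and 20 mm high above it. The rim on the +y side (robot's left) has a 96 mm gap in its middle with a bare pale patch 34 mm wide, level with the floor. Origin: patch centre on its surface; x along the gapped rim; outer edge 17 mm to +y, rest of tray to -y; z up.
- wood_crest: Dark brown wooden crest, loose, the same shape as the plaster crest. Not to be moved. Origin: centre of the underside.
- red_crest: Brick-red crest, loose, the same shape as the plaster crest. Not to be moved. Origin: centre of the underside.
There are look-alikes about, which are no part of the job. Leave any green, turquoise or yellow look-alike of the casting alone.

How it is judged:
By the outcome, as a careful person would: the job done as asked, in the order asked, and still so for the second after the job is handed in, with the robot touching nothing.
It also fails if it takes over 38 s, if anything falls off the work surface, if the arm or the gripper's body presses on something with over 40 N, if the wrist force passes 120 N, or if a joint passes its speed limit or range.

## Working session

There is one attempt and no reset: what is moved stays moved. The work goes in short steps, Python scripts to look and compute and a shell command to move; the robot and the scene stay as the last step left them, time stands still between calls to the robot, and variables do not carry over. Pictures are saved under pics/ and viewed, at most 10 in all, crops included, and the job is handed in when it is done.

```bash
mkdir -p pics; ls; python3 - <<'E'
from rig import sense,eyes
import cv2,numpy as np
s=sense();print(s)
for n in ("top","side"):
    im=eyes.capture(n);cv2.imwrite(f"pics/{n}0.png",im[:,:,::-1])
    print(n,eyes.calibration(n))
print(eyes.calibration("wrist"))
E
```

```text
pics
{'time_s': 0.0, 'joints': array([-1.48240436e+00,  3.13454199e-01,  1.49847009e+00, -3.46055234e-05,
        1.33100475e+00, -2.23440070e-01]), 'dq': array([-0.00037626, -0.00170465, -0.00010516, -0.00038495, -0.00068322,
        0.00156445]), 'tau': array([-4.18257187e-04, -4.12264717e+01, -2.59740078e+01, -2.30526812e-04,
        4.17781252e-03,  1.03210080e-06]), 'eef_pos': array([ 161.00851535, -499.43008792,  241.72049886]), 'ee_rot': array([-6.67804920e-04,  9.87868840e-01,  1.55289109e-01,  2.83182307e-05]), 'force': array([-0.22981121,  0.30362222, -0.29229293]), 'wrist_torque': array([-0.00973491,  0.05164953, -0.02070049]), 'grip_force': 0.0, 'grip_width': 0.9999804228758434}
top {'fx': 500.4185060539744, 'fy': 500.4185060539744, 'cx': 319.2114213429287, 'cy': 189.4066049865501, 'dist': array([-0.02676223,  0.        ,  0.        ,  0.        ,  0.        ]), 'cam_to_world': array([[ 2.01775562e-02, -9.86859281e-01,  1.60317269e-01,
         3.94846644e+02],
       [-9.99629385e-01, -2.28440535e-02, -1.48068148e-02,
         9.97221202e+01],
       [ 1.82745388e-02, -1
[... 524 characters left out ...]
1.95259418e-02, -7.11060048e-01, -7.02860118e-01,
         7.32978659e+02],
       [ 0.00000000e+00,  0.00000000e+00,  0.00000000e+00,
         1.00000000e+00]])}
{'fx': 350.57378935504414, 'fy': 350.57378935504414, 'cx': 316.16490440828534, 'cy': 201.12976492217956, 'dist': array([-0.01112507,  0.        ,  0.        ,  0.        ,  0.        ]), 'mount': array([[ 1.33911038e-05, -9.49723162e-01, -3.13090906e-01,
         7.98840574e+01],
       [ 9.99999995e-01, -1.71074973e-05,  9.46641683e-05,
         4.96749749e-01],
       [-9.52609551e-05, -3.13090906e-01,  9.49723157e-01,
        -1.31944945e+02],
       [ 0.00000000e+00,  0.00000000e+00,  0.00000000e+00,
         1.00000000e+00]])}
```

View pics/top0.png

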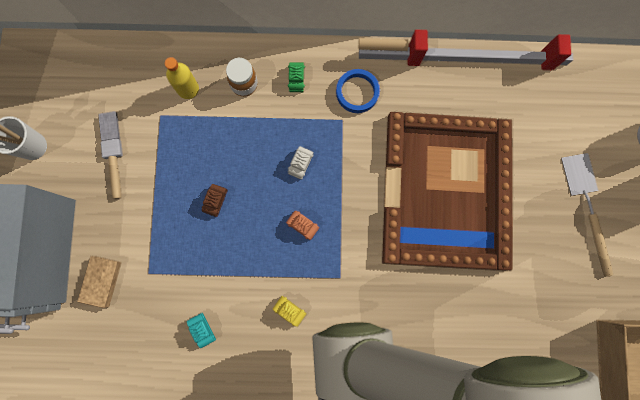

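View pics/side0.png

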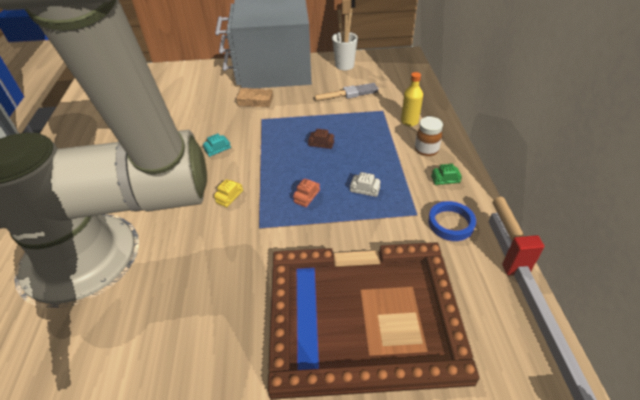

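The top picture shows the white crest at about (301,162), the red one at (302,224) and the wood one at (214,200). The bare gap patch is at (393,188) in the left (+y) rim, and the pale inlay inside the tray at (465,165) is a decoy. The side view agrees: white crest (366,184), patch (356,258).

```bash
cat > h.py <<'E'
import numpy as np,cv2
from rig import sense,eyes
from scipy.spatial.transform import Rotation as R
def tool(s):
    T=np.eye(4);q=s["ee_rot"];T[:3,:3]=R.from_quat([q[1],q[2],q[3],q[0]]).as_matrix();T[:3,3]=s["eef_pos"];return T
def cam(n,s=None):
    c=eyes.calibration(n);K=np.array([[c["fx"],0,c["cx"]],[0,c["fy"],c["cy"]],[0,0,1]])
    M=c["cam_to_world"] if n!="wrist" else tool(s)@c["mount"]
    return K,np.array(c["dist"]),M
def cast(C,px,z):
    K,d,M=C;u=cv2.undistortPoints(np.float64(px).reshape(-1,1,2),K,d).reshape(-1,2)
    r=np.c_[u,np.ones(len(u))]@M[:3,:3].T;o=M[:3,3];return o+r*((z-o[2])/r[:,2])[:,None]
def proj(C,P):
    K,d,M=C;W=np.linalg.inv(M);return cv2.projectPoints(np.float64(P).reshape(-1,3),cv2.Rodrigues(W[:3,:3])[0],W[:3,3],K,d)[0].reshape(-1,2)
def big(m,near):
    cs=cv2.findContours(m.astype(np.uint8),cv2.RETR_EXTERNAL,cv2.CHAIN_APPROX_NONE)[0]
    cs=[c for c in cs if cv2.contourArea(c)>60]
    return min(cs,key=lambda c:np.hypot(*(np.array(cv2.minAreaRect(c)[0])-near)))
E
python3 - <<'E'
from h import *
C={n:cam(n) for n in("top","side")}
I={n:cv2.imread(f"pics/{n}0.png") for n in C}
def show(l,n,m,near,z):
    c=big(m,near);r=cv2.minAreaRect(c);b=cast(C[n],cv2.boxPoints(r),z)
    e=[b[1]-b[0],b[2]-b[1]];L=[np.linalg.norm(v) for v in e];v=e[int(L[1]>L[0])]
    print(l,n,np.round(r[0]),"centre",b.mean(0).round(1),"sides",np.round(L,1),"long-axis deg",round(np.degrees(np.arctan2(v[1],v[0]))%180,1))
for n,pw,pp in(("top",(301,162),(393,188)),("side",(366,184),(356,258))):
    hsv=cv2.cvtColor(I[n],cv2.COLOR_BGR2HSV);h,s,v=cv2.split(hsv)
    show("white",n,(s<70)&(v>120),pw,25)
    print("patch hsv",hsv[pp[1],pp[0]])
    m=(h>8)&(h<28)&(s>50)&(v>150);m2=np.zeros_like(m);x,y=pp;w=(14,26) if n=="top" else (30,14)
    m2[y-w[1]:y+w[1],x-w[0]:x+w[0]]=m[y-w[1]:y+w[1],x-w[0]:x+w[0]]
    show("patch",n,m2,pp,14)
# tray outline from top: dark wood
h,s,v=cv2.split(cv2.cvtColor(I["top"],cv2.COLOR_BGR2HSV))
for n,p in(("red",(302,224)),("wood",(214,200))):print(n,cast(C["top"],[p],25).round())
E
```

```text
white top [301. 162.] centre [632.7 126.1  25. ] sides [66.1 38.6] long-axis deg 157.9
patch hsv [ 18  88 209]
patch top [392. 188.] centre [581.6 -80.2  14. ] sides [33.8 88.3] long-axis deg 179.7
white side [366. 183.] centre [636.8 129.2  25. ] sides [78.4 72.4] long-axis deg 73.9
patch hsv [ 18 105 228]
patch side [352. 254.] centre [577.7 -67.1  14. ] sides [111.6  53.9] long-axis deg 173.7
red [[494. 119.  25.]]
wood [[543. 313.  25.]]
```

```bash
python3 -m jog '[[0,0,0,0,0,0.14,0.085],[0,0,0,0,0,0.14,0.085],[0,0,0,0,0,0.14,0.085],[0,0,0,0,0,0.14,0.085],[0,0,0,0,0,0.14,0.085]]' 20
python3 -m jog '[[0.0118,-0.0446,0,0,0,0,0.085],[0.0118,-0.0446,0,0,0,0,0.085],[0.0118,-0.0446,0,0,0,0,0.085],[0.0118,-0.0446,0,0,0,0,0.085],[0.0118,-0.0446,0,0,0,0,0.085]]'
python3 -m jog '[[0.0118,-0.0446,0,0,0,0,0.085],[0.0118,-0.0446,0,0,0,0,0.085],[0.0118,-0.0446,0,0,0,0,0.085],[0.0118,-0.0446,0,0,0,0,0.085],[0.0118,-0.0446,0,0,0,0,0.085]]'
```

```text
time_s: 0.6
eef_pos: [161.0, -499.5, 241.9]
ee_rot: [-0.0, 0.981, -0.196, -0.0]
force: [0.4, -0.6, 0.7]
grip_width: 0.992
grip_force: 0.0
time_s: 1.1
eef_pos: [300.7, -313.9, 242.1]
ee_rot: [-0.0, 0.981, -0.193, -0.0]
force: [0.1, -0.5, 0.3]
grip_width: 0.999
grip_force: 0.0
time_s: 1.6
eef_pos: [439.8, -129.7, 242.2]
ee_rot: [0.0, 0.981, -0.193, -0.0]
force: [1.1, -0.1, 0.7]
grip_width: 0.996
grip_force: 0.0
```

```bash
python3 -m jog '[[0.0118,-0.0446,0,0,0,0,0.085],[0.0118,-0.0446,0,0,0,0,0.085],[0.0118,-0.0446,0,0,0,0,0.085],[0.0118,-0.0446,0,0,0,0,0.085],[0.0118,-0.0446,0.01,0,0,0,0.085]]'
python3 -m jog '[[0.0118,-0.0446,0.02,0,0,0,0.085],[0.0118,-0.0446,0.02,0,0,0,0.085],[0,0,0.02,0,0,0,0.085],[0,0,0.01,0,0,0,0.085],[0,0,0,0,0,0,0.085]]'
python3 - <<'E'
from h import *
s=sense();im=eyes.capture("wrist");cv2.imwrite("pics/w1.png",im[:,:,::-1]);np.save("s1.npy",tool(s));print(s["eef_pos"],s["joints"].round(2),s["time_s"])
E
```

```text
time_s: 2.1
eef_pos: [579.4, 54.3, 233.0]
ee_rot: [-0.0, 0.981, -0.193, 0.001]
force: [1.1, -0.8, 0.0]
grip_width: 0.993
grip_force: 0.0
time_s: 2.6
eef_pos: [632.6, 125.3, 161.1]
ee_rot: [0.0, 0.981, -0.193, -0.002]
force: [-0.3, 0.0, 0.8]
grip_width: 0.994
grip_force: 0.0
[632.58695649 125.30005769 161.05664325] [ 0.01  0.64  1.21 -0.    1.3   1.97] 2.6
```

View pics/w1.png

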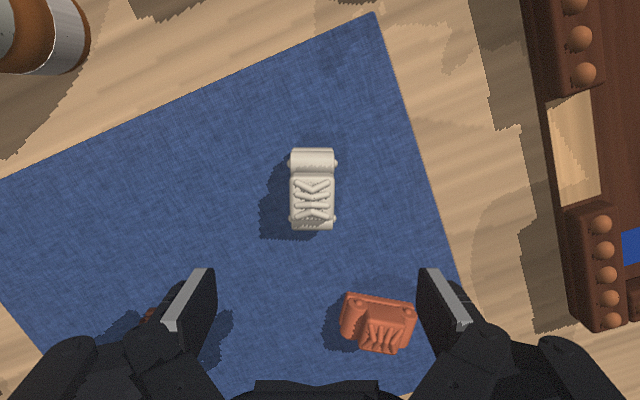

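The wrist view shows the white crest at (312,190), almost in line with tool x. The red crest is at (378,322), well clear of the grasp, and the patch is at the right (575,150).

```bash
cat > m1.py <<'E'
from h import *
import sys
T=np.load("s1.npy");im=cv2.imread("pics/w1.png")
c=eyes.calibration("wrist");C=(np.array([[c["fx"],0,c["cx"]],[0,c["fy"],c["cy"]],[0,0,1]]),np.array(c["dist"]),T@c["mount"])
h,s,v=cv2.split(cv2.cvtColor(im,cv2.COLOR_BGR2HSV))
m=((s<75)&(v>95)).astype(np.uint8);m=cv2.morphologyEx(m,cv2.MORPH_OPEN,np.ones((3,3)))
k=big(m,(312,190));print("bbox",cv2.boundingRect(k),cv2.minAreaRect(k))
mm=cv2.drawContours(np.zeros_like(m),[k],-1,1,-1)
rows=[(r,*np.where(mm[r])[0][[0,-1]]) for r in range(150,230,6)];print(rows)
loc=lambda px,z:(cast(C,px,z)-T[:3,3])@T[:3,:3]   # in tool axes
# block sides, image rows of the flat-topped part
S=[(r,*np.where(mm[r])[0][[0,-1]]) for r in range(180,214)]
L=loc([(a,r) for r,a,b in S],44);Rr=loc([(b+1,r) for r,a,b in S],44)
for n,q in(("L",L),("R",Rr)):
    f=np.polyfit(q[:,0],q[:,1],1);print(n,"y mean",q[:,1].mean().round(1),"slope deg",np.degrees(np.arctan(f[0])).round(1))
b=cv2.boundingRect(k)
print("x far(z9)",loc([(312,b[1])],9)[0].round(1),"x near(z28)",loc([(312,b[1]+b[3])],28)[0].round(1),"near z9",loc([(312,b[1]+b[3])],9)[0].round(1))
mc=((h>8)&(h<28)&(s>50)&(v>140)).astype(np.uint8);z=np.zeros_like(mc);z[85:215,540:608]=mc[85:215,540:608]
p=big(z,(575,150));B=cast(C,cv2.boxPoints(cv2.minAreaRect(p)),14);print("patch corners",B.round(1).tolist(),B.mean(0).round(1))
E
python3 m1.py
```

```text
bbox (287, 147, 51, 84) ((312.0, 188.5), (83.0, 50.0), 90.0)
[(150, np.int64(291), np.int64(333)), (156, np.int64(290), np.int64(334)), (162, np.int64(287), np.int64(337)), (168, np.int64(290), np.int64(334)), (174, np.int64(291), np.int64(333)), (180, np.int64(290), np.int64(334)), (186, np.int64(290), np.int64(334)), (192, np.int64(290), np.int64(334)), (198, np.int64(290), np.int64(334)), (204, np.int64(290), np.int64(334)), (210, np.int64(290), np.int64(334)), (216, np.int64(289), np.int64(335)), (222, np.int64(291), np.int64(334)), (228, np.int64(292), np.int64(332))]
L y mean -18.8 slope deg 0.7
R y mean 14.8 slope deg -1.0
x far(z9) [ 33.   -2.7 152. ] x near(z28) [-32.8  -2.7 133.2] near z9 [-41.   -2.9 152.2]
patch corners [[634.1, -65.4, 14.0], [625.1, -97.7, 14.0], [529.3, -94.0, 14.0], [539.1, -58.3, 14.0]] [581.9 -78.9  14. ]
```

```bash
python3 -m jog '[[0,-0.002,0.03,0,0,0,0.085],[0,0,0.035,0,0,0,0.085],[0,0,0.035,0,0,0,0.085],[0,0,0.025,0,0,0,0.075],[0,0,0.012,0,0,0,0.06]]' 20
python3 -m jog '[[0,0,0,0,0,0,0.05],[0,0,0,0,0,0,0.044],[0,0,0,0,0,0,0.04],[0,0,0,0,0,0,0.037],[0,0,0,0,0,0,0.037]]' 20
```

```text
time_s: 3.15
eef_pos: [633.8, 126.8, 24.9]
ee_rot: [0.0, 0.981, -0.193, -0.001]
force: [0.4, -0.5, 0.4]
grip_width: 0.728
grip_force: 0.0
time_s: 3.65
eef_pos: [634.4, 127.6, 26.3]
ee_rot: [-0.0, 0.981, -0.193, 0.001]
force: [0.3, -0.3, -0.4]
grip_width: 0.433
grip_force: 0.0
```

```bash
python3 -m jog '[[0,0,0.003,0,0,0,0.036],[0,0,0,0,0,0,0.0355],[0,0,0,0,0,0,0.035]]' 20
python3 -m jog '[[0,0,0,0,0,0,0.0345]]' 20; python3 -m jog '[[0,0,0,0,0,0,0.034]]' 20;python3 -m jog '[[0,0,0,0,0,0,0.0337]]' 20
```

```text
time_s: 3.95
eef_pos: [634.1, 127.6, 22.4]
ee_rot: [-0.0, 0.981, -0.193, -0.0]
force: [-0.3, 0.9, -0.7]
grip_width: 0.41
grip_force: 0.2
time_s: 4.05
eef_pos: [634.1, 127.7, 22.5]
ee_rot: [-0.0, 0.981, -0.193, -0.0]
force: [0.5, 0.5, 0.5]
grip_width: 0.402
grip_force: 0.2
time_s: 4.15
eef_pos: [634.1, 127.7, 22.5]
ee_rot: [-0.0, 0.981, -0.193, -0.0]
force: [-0.2, 0.4, -0.4]
grip_width: 0.397
grip_force: 0.9
time_s: 4.25
eef_pos: [634.2, 127.6, 22.5]
ee_rot: [-0.0, 0.981, -0.193, 0.0]
force: [-0.8, 1.4, -0.6]
grip_width: 0.393
grip_force: 9.2
```

```bash
python3 -m jog '[[0,0,0,0,0,0,0.0337]]'; python3 -m jog '[[0,0,0,0,0,0,0.0337]]'
```

```text
time_s: 4.35
eef_pos: [634.2, 127.6, 22.6]
ee_rot: [-0.0, 0.981, -0.193, 0.0]
force: [0.2, -0.3, -0.2]
grip_width: 0.394
grip_force: 9.2
time_s: 4.45
eef_pos: [634.2, 127.6, 22.5]
ee_rot: [-0.0, 0.981, -0.193, 0.0]
force: [0.2, 0.9, -0.2]
grip_width: 0.397
grip_force: 9.2
```

```bash
python3 -m jog '[[0,0,-0.004,0,0,0,0.0337],[0,0,-0.01,0,0,0,0.0337],[0,0,-0.015,0,0,0,0.0337],[0,0,-0.02,0,0,0,0.0337],[0,0,0,0,0,0,0.0337]]'; python3 -m jog '[[0,0,-0.02,0,0,0,0.0337],[0,0,-0.02,0,0,0,0.0337],[0,0,-0.02,0,0,0,0.0337],[0,0,0,0,0,0,0.0337],[0,0,0,0,0,0,0.0337]]'
python3 - <<'E'
from h import *
s=sense();im=eyes.capture("wrist");cv2.imwrite("pics/w2.png",im[:,:,::-1]);np.save("s2.npy",tool(s));print(s["eef_pos"],s["force"])
E
```

```text
time_s: 4.95
eef_pos: [635.9, 127.7, 75.5]
ee_rot: [-0.001, 0.981, -0.193, 0.003]
force: [1.2, 0.3, -0.9]
grip_width: 0.395
grip_force: 9.2
time_s: 5.45
eef_pos: [633.9, 127.6, 130.8]
ee_rot: [0.0, 0.981, -0.193, -0.0]
force: [0.2, -0.2, -1.1]
grip_width: 0.398
grip_force: 9.3
[633.90224123 127.57184902 130.79085958] [ 0.16015352 -0.15534875 -1.05845445]
```

View pics/w2.png

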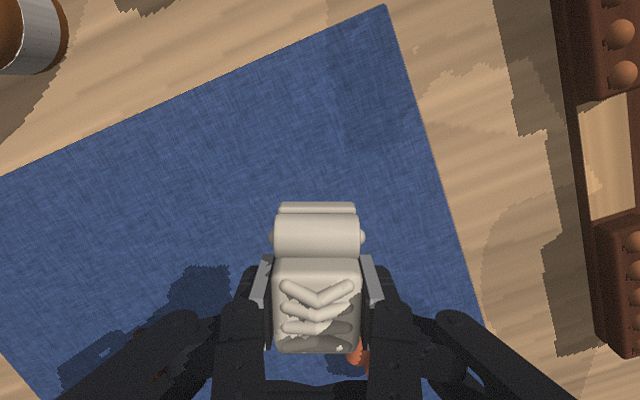

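The crest is held upright between the pads, with nothing slipping. I'll turn it in line with the rim and look at the patch from 80 mm short of it.

```bash
python3 -m jog '[[0,0,0,0,0,-0.12,0.0337],[0,0,0,0,0,-0.125,0.0337],[0,0,0,0,0,-0.125,0.0337]]'; python3 -m jog '[[-0.012,0.032,0,0,0,0,0.0337],[-0.012,0.032,0,0,0,0,0.0337],[-0.012,0.032,0,0,0,0,0.0337],[-0.012,0.032,0,0,0,0,0.0337],[0,0,0,0,0,0,0.0337]]'
python3 -m jog '[[0,0,0,0,0,0,0.0337]]'
python3 - <<'E'
from h import *
s=sense();im=eyes.capture("wrist");cv2.imwrite("pics/w3.png",im[:,:,::-1]);np.save("s3.npy",tool(s));print(s["eef_pos"],s["force"],s["grip_force"])
E
```

```text
time_s: 5.8
eef_pos: [633.6, 127.6, 129.8]
ee_rot: [0.0, 1.0, -0.007, -0.001]
force: [0.1, -0.4, -1.0]
grip_width: 0.394
grip_force: 9.3
time_s: 6.3
eef_pos: [582.3, -2.6, 130.2]
ee_rot: [0.0, 1.0, -0.011, -0.001]
force: [-0.2, 0.1, -1.1]
grip_width: 0.396
grip_force: 9.4
time_s: 6.4
eef_pos: [583.4, 0.2, 130.5]
ee_rot: [-0.0, 1.0, -0.01, -0.001]
force: [-0.5, -0.7, 0.0]
grip_width: 0.397
grip_force: 9.4
[5.83422758e+02 2.11455575e-01 1.30521785e+02] [-0.4918111  -0.68043227  0.00250967] 9.381211959407665
```

View pics/w3.png

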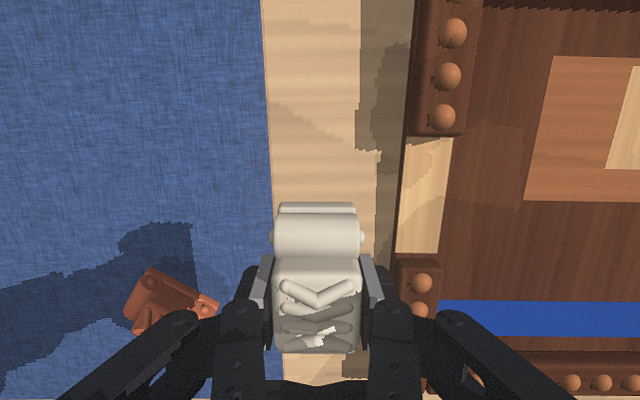

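The patch shows at the right, with inner edge about (452,139)–(439,253) and outer edge (405,137)–(397,253). The rim's far end face is hidden, so I'll cast the far corners at rim-top height. The crest's front plinth edge is at row 202, columns 279–357.

```bash
python3 - <<'E'
from h import *
T=np.load("s3.npy");im=cv2.imread("pics/w3.png")
c=eyes.calibration("wrist");C=(np.array([[c["fx"],0,c["cx"]],[0,c["fy"],c["cy"]],[0,0,1]]),np.array(c["dist"]),T@c["mount"])
h,s,v=cv2.split(cv2.cvtColor(im,cv2.COLOR_BGR2HSV))
m=((h>8)&(h<28)&(s>40)&(v>110));z=np.zeros_like(m);z[130:262,388:462]=m[130:262,388:462]
for a in(145,165,180,200,215,235,248):print(a,np.where(z[a])[0][[0,-1]],end=" ")
rows=range(150,245,3);E=np.array([[*np.where(z[r])[0][[0,-1]]] for r in rows])
for n,e,o in(("outer",E[:,0],0),("inner",E[:,1],1)):
    q=cast(C,np.c_[e+o,list(rows)],14);f=np.polyfit(q[:,0],q[:,1],1);print("\n",n,"deg",np.degrees(np.arctan(f[0])).round(2),"y at x=582:",np.polyval(f,582).round(1),"resid",np.std(q[:,1]-np.polyval(f,q[:,0])).round(2))
for col in(415,425,435):
    k=np.where(z[:,col])[0];print(col,k[[0,-1]],"far z34 x",cast(C,[(col,k[0])],34)[0].round(1),"near z14 x",cast(C,[(col,k[-1]+1)],14)[0].round(1))
# crest in hand: front plinth edge, tool frame heights 8.5 (plinth top) and 18.5 (underside)
for tz in(8.5,18.5):print("plinth front",[((p-T[:3,3])@T[:3,:3]).round(1).tolist() for p in cast(C,[(279,202),(357,202)],T[2,3]-tz)])
print("yaw",np.degrees(np.arctan2(T[1,0],T[0,0])))
E
```

```text
145 [388 452] 165 [388 449] 180 [388 461] 200 [388 444] 215 [388 442] 235 [388 439] 248 [389 437] 
 outer deg 1.54 y at x=582: -54.3 resid 1.26

 inner deg -3.67 y at x=582: -98.5 resid 4.0
415 [137 253] far z34 x [630.5 -65.4  34. ] near z14 x [536.1 -77.2  14. ]
425 [138 253] far z34 x [629.8 -71.9  34. ] near z14 x [536.  -85.1  14. ]
435 [138 253] far z34 x [629.7 -78.4  34. ] near z14 x [535.8 -93.   14. ]
plinth front [[33.4, -14.9, 8.5], [33.4, 18.0, 8.4]]
plinth front [[30.1, -16.1, 18.5], [30.1, 19.2, 18.4]]
yaw -1.1143223476004804
```

```bash
python3 - <<'E'
from h import *
T=np.load("s3.npy");im=cv2.imread("pics/w3.png")
c=eyes.calibration("wrist");C=(np.array([[c["fx"],0,c["cx"]],[0,c["fy"],c["cy"]],[0,0,1]]),np.array(c["dist"]),T@c["mount"])
v=cv2.cvtColor(im,cv2.COLOR_BGR2GRAY)
rows=[r for r in range(146,250,8)];O=[];I=[]
for r in rows:
    g=np.convolve(v[r].astype(float),[1,1,-1,-1],"same")
    o=390+np.argmax(g[390:412]);i=430+np.argmin(g[430:458]);O.append(o);I.append(i)
print(rows,O,I)
for n,e in(("outer",O),("inner",I)):
    q=cast(C,np.c_[e,rows],14)
    f=np.polyfit(q[:,0],q[:,1],1);d=abs(q[:,1]-np.polyval(f,q[:,0]));q=q[d<=np.median(d)*2.5];f=np.polyfit(q[:,0],q[:,1],1)
    print(n,"deg",np.degrees(np.arctan(f[0])).round(2),"y at 583",np.polyval(f,583).round(1),len(q))
# rim outer wall line & tray direction from top view: rim outer corners
E
python3 - <<'E'
import cv2
im=cv2.imread("pics/top0.png")[90:290,370:530];cv2.imwrite("pics/topcrop.png",cv2.resize(im,None,fx=3,fy=3,interpolation=cv2.INTER_CUBIC))
E
```

```text
[146, 154, 162, 170, 178, 186, 194, 202, 210, 218, 226, 234, 242] [np.int64(405), np.int64(405), np.int64(404), np.int64(403), np.int64(402), np.int64(401), np.int64(401), np.int64(400), np.int64(399), np.int64(398), np.int64(398), np.int64(397), np.int64(396)] [np.int64(452), np.int64(451), np.int64(450), np.int64(449), np.int64(448), np.int64(447), np.int64(446), np.int64(445), np.int64(443), np.int64(442), np.int64(441), np.int64(440), np.int64(439)]
outer deg -2.04 y at 583 -63.1 13
inner deg -2.1 y at 583 -96.4 12
```

View pics/topcrop.png

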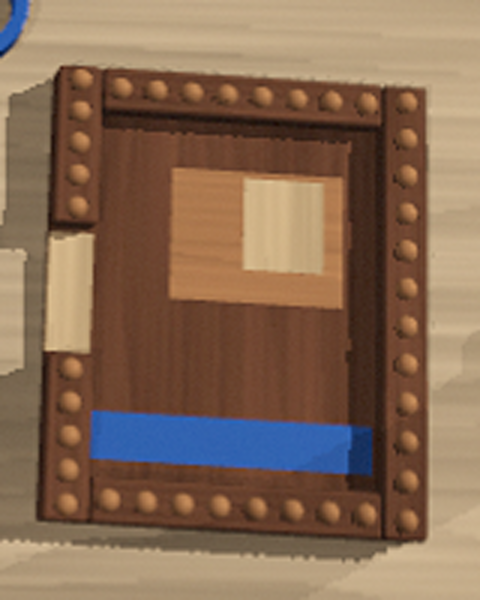

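The crop confirms the gapped rim on the left, with the patch at about (70,292) in it and only slightly tilted. The edges agree: −2.05°, 33.3 mm wide, 94 mm long. Correcting with the crest's own apparent offset, the target is (583, −78.5), yaw −2°.

```bash
python3 -m jog '[[0,0,0,0,0,0.016,0.0337],[0.0008,0.026,0,0,0,0,0.0337],[0.0008,0.027,0,0,0,0,0.0337],[0.0008,0.0257,0,0,0,0,0.0337],[0,0,0,0,0,0,0.0337]]'; python3 -m jog '[[0,0,0.025,0,0,0,0.0337],[0,0,0.03,0,0,0,0.0337],[0,0,0.02,0,0,0,0.0337],[0,0,0.01,0,0,0,0.0337],[0,0,0,0,0,0,0.0337]]'
python3 -m jog '[[0,0,0,0,0,0,0.0337]]'
python3 - <<'E'
from h import *
s=sense();print(s["eef_pos"],s["force"])
for n in("wrist","side"):cv2.imwrite(f"pics/{n}4.png",eyes.capture(n)[:,:,::-1])
np.save("s4.npy",tool(s))
a=cv2.imread("pics/wrist4.png");b=cv2.resize(cv2.imread("pics/side4.png")[200:320,270:430],None,fx=2.5,fy=2.5,interpolation=cv2.INTER_CUBIC)
a=cv2.resize(a[60:360,140:500],None,fx=1,fy=1);cv2.imwrite("pics/c4.png",np.hstack([a,b]))
E
```

```text
time_s: 6.95
eef_pos: [583.8, -80.0, 131.2]
ee_rot: [0.0, 1.0, -0.018, -0.0]
force: [-0.7, -0.3, -0.7]
grip_width: 0.393
grip_force: 9.4
time_s: 7.45
eef_pos: [583.2, -77.2, 45.4]
ee_rot: [-0.0, 1.0, -0.017, -0.001]
force: [1.3, -0.5, -1.1]
grip_width: 0.395
grip_force: 9.4
time_s: 7.55
eef_pos: [584.1, -77.9, 47.4]
ee_rot: [0.0, 1.0, -0.017, 0.001]
force: [-0.2, -0.3, -1.0]
grip_width: 0.397
grip_force: 9.4
[584.14856309 -77.90347853  47.38068827] [-0.15860274 -0.28583934 -0.95587947]
```

View pics/c4.png

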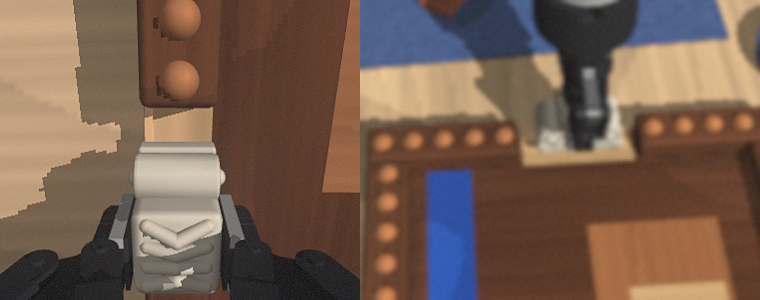

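The crest hangs over the patch between the rim ends. The patch strip ahead of it spans columns 284–353 and the crest front 277–356, so it is nearly centred.

```bash
python3 - <<'E'
from h import *
T=np.load("s4.npy");im=cv2.imread("pics/wrist4.png")
c=eyes.calibration("wrist");C=(np.array([[c["fx"],0,c["cx"]],[0,c["fy"],c["cy"]],[0,0,1]]),np.array(c["dist"]),T@c["mount"])
v=cv2.cvtColor(im,cv2.COLOR_BGR2GRAY).astype(float)
loc=lambda px,z:((cast(C,px,z)-T[:3,3])@T[:3,:3]).round(1).tolist()
for r in(175,183,191):
    g=np.convolve(v[r],[1,1,-1,-1],"same");a=270+np.argmax(g[270:300]);b=335+np.argmin(g[335:370]);L=loc([(a,r),(b,r)],14);print(r,a,b,L,"ymid",(L[0][1]+L[1][1])/2)
for r in(206,209):
    g=np.convolve(v[r],[1,1,-1,-1],"same");a=265+np.argmax(g[265:290]);b=345+np.argmin(g[345:370]);L=loc([(a,r),(b,r)],T[2,3]-8.5);print("crest",r,a,b,L,"ymid",(L[0][1]+L[1][1])/2)
k=166;print("far rim edge z34",loc([(318,k)],34),"crest front",loc([(318,202)],T[2,3]-8.5))
E
```

```text
175 291 353 [[38.9, -11.5, 33.4], [38.9, 18.6, 33.4]] ymid 3.5500000000000007
183 285 353 [[34.9, -14.5, 33.4], [34.9, 18.7, 33.4]] ymid 2.0999999999999996
191 285 352 [[30.8, -14.6, 33.4], [30.8, 18.4, 33.4]] ymid 1.8999999999999995
crest 206 281 355 [[31.6, -14.2, 8.5], [31.6, 17.2, 8.5]] ymid 1.5
crest 209 279 356 [[30.3, -15.0, 8.5], [30.3, 17.7, 8.5]] ymid 1.3499999999999996
far rim edge z34 [[47.8, 1.5, 13.4]] crest front [[33.4, 1.5, 8.5]]
```

Centred within 1 mm. Now lowering slowly.

```bash
python3 -m jog '[[0,0.0005,0.005,0,0,0,0.0337],[0,0,0.004,0,0,0,0.0337],[0,0,0.002,0,0,0,0.0337],[0,0,0,0,0,0,0.0337],[0,0,0,0,0,0,0.0337]]';python3 -m jog '[[0,0,0.001,0,0,0,0.0337],[0,0,0,0,0,0,0.0337]]'
```

```text
time_s: 8.15
eef_pos: [583.6, -78.8, 35.5]
ee_rot: [0.0, 1.0, -0.017, 0.0]
force: [-0.3, -0.2, -0.3]
grip_width: 0.4
grip_force: 9.4
time_s: 8.35
eef_pos: [583.5, -78.7, 34.5]
ee_rot: [-0.0, 1.0, -0.017, -0.0]
force: [-0.5, 0.3, -0.9]
grip_width: 0.399
grip_force: 9.4
```

```bash
python3 -m jog '[[0,0,0,0,0,0,0.0337],[0,0,0,0,0,0,0.0337]]'; python3 -m jog '[[0,0,0,0,0,0,0.0337],[0,0,0,0,0,0,0.0337]]'
```

```text
time_s: 8.55
eef_pos: [583.6, -78.8, 34.6]
ee_rot: [0.0, 1.0, -0.017, 0.0]
force: [-0.3, -1.3, -0.4]
grip_width: 0.397
grip_force: 9.4
time_s: 8.75
eef_pos: [583.5, -78.7, 34.5]
ee_rot: [-0.0, 1.0, -0.017, 0.0]
force: [-1.2, 0.5, -1.0]
grip_width: 0.4
grip_force: 9.4
```

Settled with 2 mm to go. I'll take half-millimetre steps and watch the force.

```bash
python3 -m jog '[[0,0,0.0007,0,0,0,0.0337],[0,0,0.0005,0,0,0,0.0337],[0,0,0,0,0,0,0.0337]]'; python3 -m jog '[[0,0,0.0004,0,0,0,0.0337],[0,0,0,0,0,0,0.0337]]'; python3 -m jog '[[0,0,0.0003,0,0,0,0.0337],[0,0,0,0,0,0,0.0337]]'
```

```text
time_s: 9.05
eef_pos: [583.5, -78.7, 33.2]
ee_rot: [-0.0, 1.0, -0.017, -0.0]
force: [0.2, -0.6, -0.1]
grip_width: 0.396
grip_force: 9.4
time_s: 9.25
eef_pos: [583.5, -78.7, 32.9]
ee_rot: [-0.0, 1.0, -0.017, -0.0]
force: [0.3, -1.0, -1.2]
grip_width: 0.398
grip_force: 9.4
time_s: 9.45
eef_pos: [583.5, -78.8, 32.6]
ee_rot: [-0.0, 1.0, -0.017, -0.0]
force: [-0.2, 0.4, -2.4]
grip_width: 0.397
grip_force: 9.4
```

```bash
for i in 1; do python3 -m jog '[[0,0,0.0003,0,0,0,0.0337],[0,0,0,0,0,0,0.0337]]'; python3 -m jog '[[0,0,0,0,0,0,0.0337]]' | grep force;  python3 -m jog '[[0,0,0,0,0,0,0.0337]]' | grep force; done
```

```text
time_s: 9.65
eef_pos: [583.5, -78.8, 32.5]
ee_rot: [0.0, 1.0, -0.017, 0.0]
force: [-0.5, 0.4, 1.5]
grip_width: 0.393
grip_force: 9.7
force: [-1.6, 0.9, 2.4]
grip_force: 9.8
force: [-1.8, 1.3, 3.3]
grip_force: 9.9
```

```bash
python3 -m jog '[[0,0,0.0003,0,0,0,0.0337],[0,0,0,0,0,0,0.0337]]'; python3 -m jog '[[0,0,0,0,0,0,0.0337]]' | grep force;  python3 -m jog '[[0,0,0,0,0,0,0.0337]]' | grep force
```

```text
time_s: 10.05
eef_pos: [583.6, -78.7, 32.5]
ee_rot: [0.0, 1.0, -0.017, 0.0]
force: [-3.3, 1.0, 6.3]
grip_width: 0.398
grip_force: 10.3
force: [-3.6, 0.7, 6.7]
grip_force: 10.3
force: [-3.3, 0.7, 6.4]
grip_force: 10.3
```

It touched at 32.5 mm as predicted. I'll relieve the load, then open gently.

```bash
python3 -m jog '[[0,0,-0.0004,0,0,0,0.0337],[0,0,0,0,0,0,0.0337]]'; python3 -m jog '[[0,0,0,0,0,0,0.034],[0,0,0,0,0,0,0.0345],[0,0,0,0,0,0,0.035],[0,0,0,0,0,0,0.036],[0,0,0,0,0,0,0.038]]';python3 -m jog '[[0,0,0,0,0,0,0.042],[0,0,0,0,0,0,0.05],[0,0,0,0,0,0,0.06],[0,0,0,0,0,0,0.07],[0,0,0,0,0,0,0.07]]'
```

```text
time_s: 10.45
eef_pos: [583.6, -78.8, 32.5]
ee_rot: [0.0, 1.0, -0.017, 0.0]
force: [-2.2, -0.3, 3.3]
grip_width: 0.396
grip_force: 10.0
time_s: 10.95
eef_pos: [583.5, -78.8, 32.4]
ee_rot: [0.0, 1.0, -0.017, 0.0]
force: [-0.3, 0.5, -0.0]
grip_width: 0.447
grip_force: 0.0
time_s: 11.45
eef_pos: [583.5, -78.7, 32.4]
ee_rot: [0.0, 1.0, -0.017, 0.0]
force: [0.2, -0.5, 0.2]
grip_width: 0.819
grip_force: 0.0
```

```bash
python3 -m jog '[[0,0,-0.01,0,0,0,0.07],[0,0,-0.03,0,0,0,0.07],[0,0,-0.035,0,0,0,0.07],[0,0,-0.035,0,0,0,0.07],[0,0,-0.02,0,0,0,0.07]]';python3 -m jog '[[0,0,0,0,0,0,0.07],[0,0,0,0,0,0,0.07]]'
python3 - <<'E'
from h import *
s=sense();np.save("s5.npy",tool(s))
for n in("wrist","side"):cv2.imwrite(f"pics/{n}5.png",eyes.capture(n)[:,:,::-1])
a=cv2.imread("pics/wrist5.png")[60:360,140:500];b=cv2.resize(cv2.imread("pics/side5.png")[130:280,250:430],(400,300),interpolation=cv2.INTER_CUBIC)
cv2.imwrite("pics/c5.png",np.hstack([a,b]))
E
```

```text
time_s: 11.95
eef_pos: [584.3, -78.9, 166.3]
ee_rot: [0.001, 1.0, -0.017, 0.002]
force: [0.5, -1.1, 0.5]
grip_width: 0.818
grip_force: 0.0
time_s: 12.15
eef_pos: [583.4, -78.7, 162.5]
ee_rot: [0.0, 1.0, -0.017, 0.0]
force: [-0.3, 0.1, -0.4]
grip_width: 0.818
grip_force: 0.0
```

View pics/c5.png

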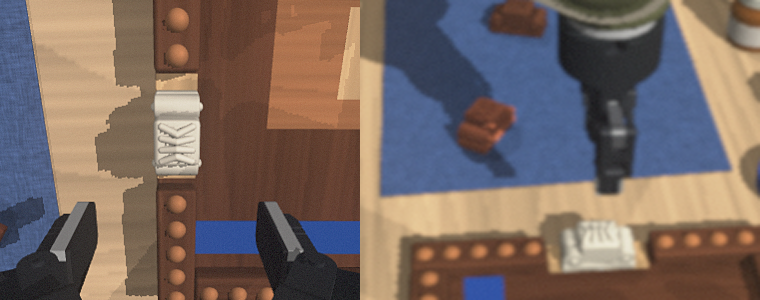

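The crest stands upright in the gap at crop (178,134), flush with the rim on both sides and with a pale strip left at each end. The red and wood crests are where they were.

```bash
python3 -c "
from rig import finish_job
print(finish_job())"
```

```text
the job is handed in; nothing more can be done
None
```

The white plaster crest is standing upright and released in the middle of the gap's pale patch, in line with the rim, lifted with about 9–10 N per finger (10.3 N at touchdown); the red and wood crests were not touched, and the job was handed in at about 12 s.

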